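# Clear the extraction box and switch it on

### The job

Clear the two crumpled paper balls off the flat slotted deck of the extraction box into the open square waste bin. When both are in the bin and the deck is clear, and not before, turn the extractor's bar knob clockwise until it clicks past its detent to On and stays there, then let go. Leave everything else on the desk where it is.

Things in the scene. Friction and masses are not known exactly. Their poses are not given: they have to be found in the camera images.
- extractor: White extraction box, fixed, x -160 to +170 mm, 300 mm wide (y). Origin on its middle line at table height; -x faces the robot. x -160 to 0: flat slotted steel deck 90 mm above the table, rim 5 mm high and wide on front and sides. At x 0 an upright step 30 mm high, then x 0 to 100: grey panel sloping up at 30 degrees, facing the robot and up. x 100 to 170: flat top 178 mm above the table.
- switch_base: Bright metal disc under the switch, 72 mm across, 6 mm thick, lying on the middle of the sloping panel, 50 mm right (-y) of the box's middle line. Origin on the switch's axis at the panel's face; fixed to the panel; z out of the panel along the switch's axis (30 degrees from vertical, leaning to the box's -x), x up the slope.
- switch_grip (a point): On the switch's axis, 37 mm out from the panel, at grip height. The switch: a black bar knob, bar 46 mm long, 14 thick, 32 tall on a 48 mm disc, top 44 mm out from the panel, white line at the pointer end of the bar. The frame turns with the knob: z out of the panel along its axis, bar along x with its pointer end at -x, flat gripping sides facing +-y.
- switch (a joint): Switch angle (rad), growing clockwise as seen facing the panel. 0 = Off, pointer straight down the slope at a white dash (the start). 1.26 = On, pointer to the left (+y) at a white dot; end stop 1.35. It resists, up to 0.16 N m at 0.31, until it clicks over at 0.63 and springs by itself to 1.26 and stays. Let go short of that it springs back to 0.
- paper_a: Crumpled ball of white paper, stiff, about 40 mm across every way, 10 to 21 g. Origin at the middle of its underside as it first lies on the deck; turns with the ball.
- paper_a_mid (a point): Centre of paper ball a, 20 mm above the deck as it lies there.
- paper_b: Crumpled ball of white paper, stiff, about 40 mm across every way, 10 to 21 g. Origin at the middle of its underside as it first lies on the deck; turns with the ball.
- paper_b_mid (a point): Centre of paper ball b, 20 mm above the deck as it lies there.
- bin: Open grey square waste bin, fixed, 140 x 140 mm outside and 110 mm high, walls and floor 5 mm. Stands to the left or the right of the extraction box. Origin at the centre of its underside; x and y along its walls, z up.
- tub: Bystander: white plastic water tub, empty, 120 mm across the rim and 90 mm high, loose, on the side where the bin is not. Origin at the centre of its underside.
- jar: Bystander: small glass jar with a black lid, 36 mm across, 45 mm high, loose on the left part of the flat top of the extraction box, behind the panel. Origin at the centre of its underside.
- paintbox: Bystander: white flat box, 90 x 140 x 25 mm, loose, right rear. Origin at the centre of its underside.
- mug: Bystander: white mug, 80 mm across, 90 mm high, handle at its +y, left rear. Origin at the centre of its underside.
- tape: Bystander: brown tape roll lying flat, 90 mm across, 20 mm high, on the left. Origin at the centre of its underside.
- eraser: Bystander: white eraser block, 45 x 22 x 13 mm, on the table on the right. Origin at the centre of its underside.

How it is judged:
By the outcome, as a careful person would: the job done as asked, in the order asked, and still so for the second after the job is handed in, with the robot touching nothing.
It also fails if it takes over 72 s, if anything falls off the work surface, if the arm or the gripper's body presses on something with over 40 N, if the wrist force passes 120 N, or if a joint passes its speed limit or range.

### The arm

A 7-joint arm with a two-finger parallel gripper is mounted at the origin on the work surface. World frame = base frame: x ahead of the robot, y to its left, z up, the work surface at z = 0. Lengths are in m, angles in rad, forces in N, time in s.
With the tool pointing down it reaches from about 0.35 to 0.9 m from the base axis. Payload 7.2 kg.
Tool frame: the origin (TCP) lies at the very end of the fingers, on their centre line; the grasp point (between the pads) lies 19 mm behind it; y points along the fingers, z is the direction in which the jaws open and shut, and the axes are right-handed (so a half turn about y gives the same grasp; the last joint's range is limited). The gripper opens to 88 mm and grips with 3 to 60 N. Pads are 20 mm wide; open, the fingers measure 115 mm over their backs; the gripper's body (75 mm by 178 mm) begins 61 mm behind the grasp point.
Start: joints at [-0.068, 0.411, -0.013, 1.596, 0.006, 1.134, -0.082], TCP at [0.625, -0, 0.223] pointing down, gripper open.
Joint ranges: [-2.95, 2.95], [-0.29, 1.99], [-1.47, 1.44], [0.14, 2.54], [-1.03, 4.17], [0.13, 1.85], [-2.86, 2.86]. Speed limits (rad/s): [2.39, 2.39, 3.01, 3.01, 3.14, 3.14, 3.14].

### API

Orientations are given as [roll, pitch, yaw] about the fixed x, y, z axes, in that order (R = Rz(yaw) Ry(pitch) Rx(roll)).
In Python, from workcell import state, get_image, close_job, look_for, place_of gives the robot as it stands.
- The arm moves only by the tool carry_out, never from a script. Its argument "motion" is a list of rows, each an object with "translation": the shift along the world's x, y, z in m, a list of three; "roll": the turn about the world's z in rad; "claw": the opening, from 0 (shut) to 1 (fully open). A call has 1 to 20 rows; each row is the pose to reach, as a shift and turn from the pose commanded when the call began; what a row does not reach only later rows make up. A row lasts 1/8 s, in which the tool goes at most 62.5 mm and 10.7 degrees, less where a joint would pass 70% of its speed; a pose out of reach is approached as far as the arm can. A call with a gripper value outside its range is refused whole. The fingers move at their own pace and stop on an object; "squeeze" is the grip in N (left out, the last holds). Time passes only in rows, so rows that repeat a pose let the fingers close. It gives the time, the measured TCP pose, the force and the opening at its end, in the units of the state.
- state(): the state, without advancing time (a new reading comes with each control period).
- get_image(name): name is "scene" or "side" or "wrist"; returns a dict with "pixels" (480x640x3 uint8, red, green, blue), "mtx" (3x3 intrinsics, pixels), "rvec" (rotation vector, rad) and "tvec" (3), from world to camera coordinates, as OpenCV has them; the wrist camera has in their place "hand_eye" (4x4, takes a point from camera to tool coordinates, whose origin is the TCP and whose axes are the tool frame's). Camera axes: x right, y down, z forward; pixel columns grow to the right and rows downward; lengths in m; the calibration is good to about 2 mm. The wrist camera is an equidistant fisheye: a pixel r from the principal point sees the ray r / f radians off the axis. A picture is of the moment at which its call begins: read the wrist's pose just before it. There is no depth.
- close_job(): hands the job in, once; it reports no verdict.
Trained networks look in a picture, given as the dict that the camera call returned (one of the last four; its "shot" number tells which), for a name from the list of things; names that differ only in an ending like _2 or _b are one class to them, and where a whole thing is asked for, a point or a joint stands for the part that bears it (a point fixed in the world has none). Each returns a list of dicts, best first, with "confidence" (0 to 1); they miss things now and then, are a little off and sometimes report something else, mostly with a low value. They report only what shows in the picture. A call takes as long as a camera call.
- look_for(picture, name): "box" ([left, top, right, bottom] in pixels, round what is visible of it).
- place_of(picture, name): "point" ([column, row] in pixels: a listed point, or the origin of a listed thing).
The state is a dict: "t": time; "q": joint angles; "joint_velocities": joint speeds; "joint_torque": joint torques, N m; "ee_pos": TCP position; "ee_rot": TCP orientation; "contact_force": force on the tool from outside, world axes, zero at the start; "ft_torque": the same for the moment, N m; "opening": finger opening in m.
Only numpy, scipy, OpenCV 4.12 (cv2) and the standard library are available. Lean on these libraries where they do the work, as an engineer would, in place of code of your own. Each camera call takes 0.05 s, during which the arm holds its last target.

## Working session

There is one attempt and no reset: what is moved stays moved. The work goes in short steps, Python scripts to look and compute and a tool call to move; the robot and the scene stay as the last step left them, time stands still between calls to the robot, and variables do not carry over. Pictures are saved under pics/ and viewed, and the job is handed in when it is done.

Besides the shell and the picture viewer there is one more tool, called after "Request:" as name(argument=value, ...), one argument or row to a line, values as JSON. carry_out: Moves the arm, as the interface text tells. Its arguments: {"type":"object","properties":{"motion":{"type":"array","items":{"type":"object","properties":{"translation":{"type":"array","items":{"type":"number"}},"roll":{"type":"number"},"claw":{"type":"number"}}}},"squeeze":{"type":"number"}},"required":["motion"]}

```bash
ls; mkdir -p pics
cat > h.py <<'E'
import numpy as np, cv2
from workcell import state, get_image, close_job, look_for, place_of
def save(p,n): cv2.imwrite('pics/'+n+'.png',cv2.cvtColor(p['pixels'],cv2.COLOR_RGB2BGR))
def ray(p,uv):
    R,_=cv2.Rodrigues(np.array(p['rvec'],float)); t=np.array(p['tvec'],float).ravel()
    K=np.array(p['mtx']); d=np.linalg.inv(K)@np.array([uv[0],uv[1],1.0])
    return -R.T@t, (R.T@d)/np.linalg.norm(d)
def tri(rs):
    A=np.zeros((3,3));b=np.zeros(3)
    for c,d in rs:
        P=np.eye(3)-np.outer(d,d);A+=P;b+=P@c
    x=np.linalg.solve(A,b)
    return x,[float(np.linalg.norm((np.eye(3)-np.outer(d,d))@(x-c))) for c,d in rs]
def onz(r,z):
    c,d=r; return c+d*(z-c[2])/d[2]
def proj(p,X):
    return cv2.projectPoints(np.array(X,float).reshape(-1,1,3),np.array(p['rvec'],float),np.array(p['tvec'],float),np.array(p['mtx']),None)[0].reshape(-1,2)
E
python3 - <<'E'
from h import *
np.set_printoptions(precision=4,suppress=True)
print(state())
ps={n:get_image(n) for n in('scene','side')}
for n,p in ps.items():
    save(p,n+'0')
    print(n,p['mtx'],p['rvec'],p['tvec'],p.get('dist'),p.keys())
    for o in 'extractor switch_base switch_grip paper_a_mid paper_a bin tub jar'.split():
        print(n,o,[(np.round(d['point'],1),round(d['confidence'],2)) for d in place_of(p,o)][:4],[(np.round(d['box'],0),round(d['confidence'],2)) for d in look_for(p,o)][:3])
E
```

```text
pics
{'t': 0.0, 'q': array([-0.0682,  0.4119, -0.0127,  1.597 ,  0.0056,  1.1343, -0.0822]), 'joint_velocities': array([ 0.0012, -0.0005,  0.0007,  0.0013,  0.0008,  0.0009, -0.002 ]), 'joint_torque': array([ -0.0003, -58.7956,   0.6417, -29.1074,  -0.0538,   0.0184,
         0.0002]), 'ee_pos': array([ 0.6245, -0.    ,  0.2218]), 'ee_rot': array([-1.5724, -0.0001, -1.5707]), 'contact_force': array([-0.0608, -0.2886,  1.567 ]), 'ft_torque': array([ 0.0036,  0.0148, -0.0271]), 'opening': 0.08753687786569807}
scene [[578.8858   0.     325.1629]
 [  0.     578.8858 244.9921]
 [  0.       0.       1.    ]] [ 2.0907  0.7026 -0.3519] [-0.4769 -0.0753  1.6883] None dict_keys(['pixels', 'mtx', 'rvec', 'tvec', 'shot'])
scene extractor [(array([348.3, 217.7]), 0.37)] [(array([243., 216., 432., 362.]), 0.75), (array([414., 211., 461., 259.]), 0.5)]
scene switch_base [(array([343.1, 265.8]), 0.97), (array([264.3, 421.3]), 0.22)] [(array([330., 244., 358., 274.]), 0.94)]
scene switch_grip [(array([340.2, 252.7]), 0.75)] [(array([330., 248., 351., 268.]), 0.89), (array([412., 205., 444., 215.]), 0
[... 998 characters left out ...]
., 235., 291., 254.]), 0.26)]
side switch_grip [] [(array([343., 209., 364., 237.]), 0.62)]
side paper_a_mid [(array([278.3, 242.3]), 0.65)] []
side paper_a [(array([300., 274.]), 0.9), (array([279.9, 249. ]), 0.52), (array([331.6, 420.8]), 0.34)] [(array([270., 234., 291., 251.]), 0.64), (array([288., 254., 313., 280.]), 0.55)]
side bin [(array([217.6, 239.4]), 0.82), (array([304.6, 218.3]), 0.5), (array([303.9, 267.9]), 0.45)] [(array([180., 191., 254., 261.]), 0.89)]
side tub [(array([331. , 422.5]), 0.7), (array([356.5, 227.5]), 0.69)] [(array([267., 236., 290., 254.]), 0.64)]
side jar [(array([332.5, 421.5]), 0.49), (array([358.5, 187.5]), 0.42)] [(array([352., 173., 364., 194.]), 0.5)]
```

View pics/scene0.png

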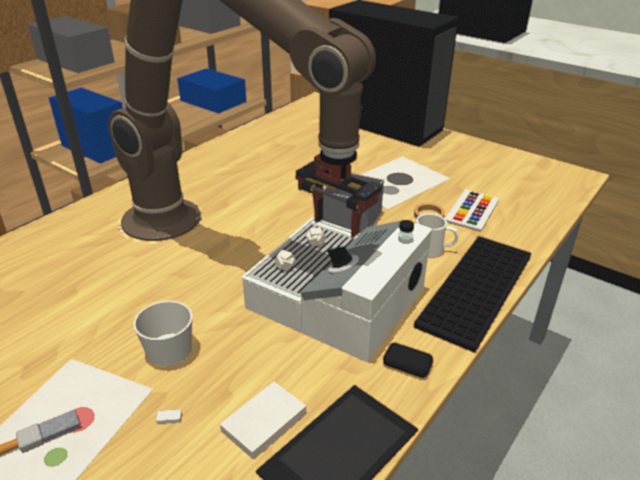

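View pics/side0.png

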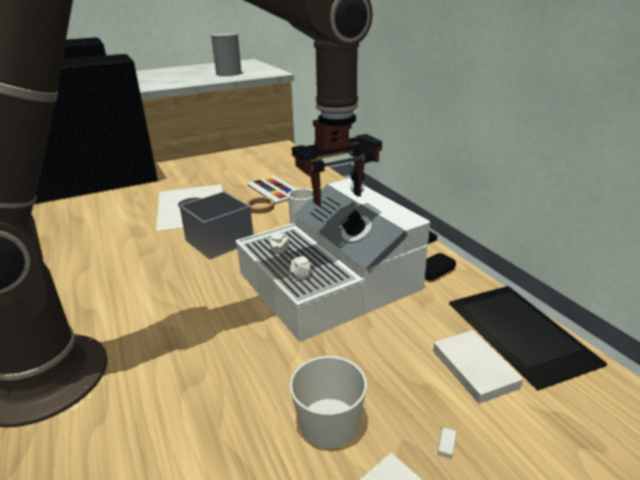

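Run:
```python
from h import *
np.set_printoptions(precision=4,suppress=True)
a=get_image('scene');b=get_image('side')
def t(n,u,v): x,e=tri([ray(a,u),ray(b,v)]);print(n,x,np.round(e,4));return x
t('base',(343.1,265.8),(357.2,229.1))
t('near ball box',(284,261.5),(300.5,267))
t('far ball box',(317,237),(280,242))
t('near orig',(283.2,266.6),(300,274))
t('far orig',(314.1,244),(279.9,249))
t('bin',(348.3,219.4),(217.6,239.4))
t('jar',(403.9,243.7),(358.5,187.5))
for n in('scene','side'):
    p=a if n=='scene' else b
    im=cv2.resize(p['pixels'][165:375,165:465],None,fx=2.66,fy=2.66,interpolation=cv2.INTER_CUBIC)
    cv2.imwrite(f'pics/{n}1.png',im[:,:,::-1])
w=get_image('wrist');save(w,'wrist0');print(w['mtx'],w['hand_eye'])
```

```text
base [ 0.6603 -0.0226  0.1486] [0. 0.]
near ball box [ 0.511  -0.0473  0.1083] [0.0012 0.0012]
far ball box [0.5133 0.0748 0.1092] [0.0014 0.0014]
near orig [ 0.5085 -0.0481  0.0925] [0.0009 0.0009]
far orig [0.51   0.0679 0.093 ] [0.0006 0.0006]
bin [0.4292 0.3371 0.0028] [0.0051 0.0051]
jar [0.7387 0.1016 0.1792] [0.0057 0.0057]
[[371.6483   0.     322.2631]
 [  0.     371.6483 240.1853]
 [  0.       0.       1.    ]] [[ 0.0006  0.9604  0.2786 -0.0762]
 [-0.0005 -0.2786  0.9604 -0.1622]
 [ 1.     -0.0007  0.0003 -0.0007]
 [ 0.      0.      0.      1.    ]]
```

View pics/scene1.png

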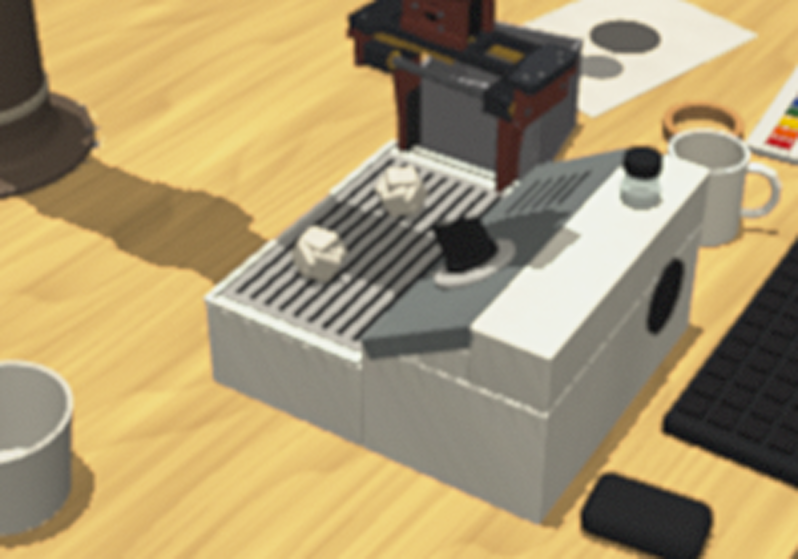

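View pics/side1.png

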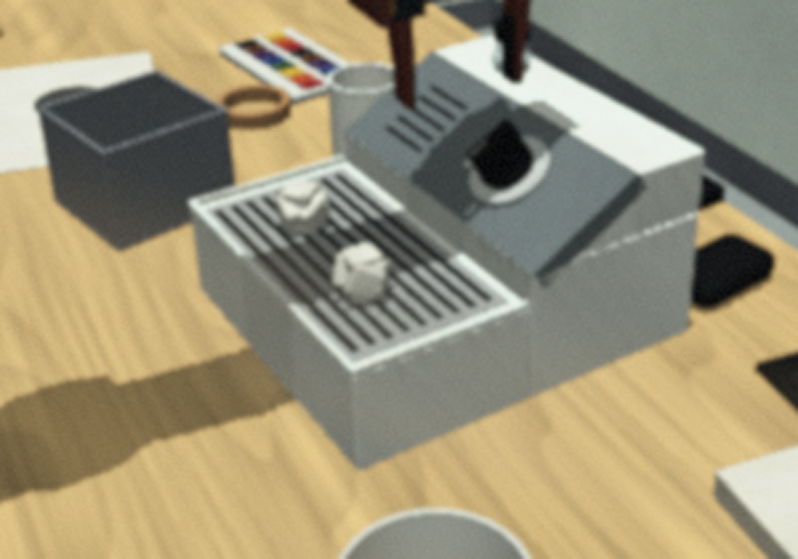

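View pics/wrist0.png

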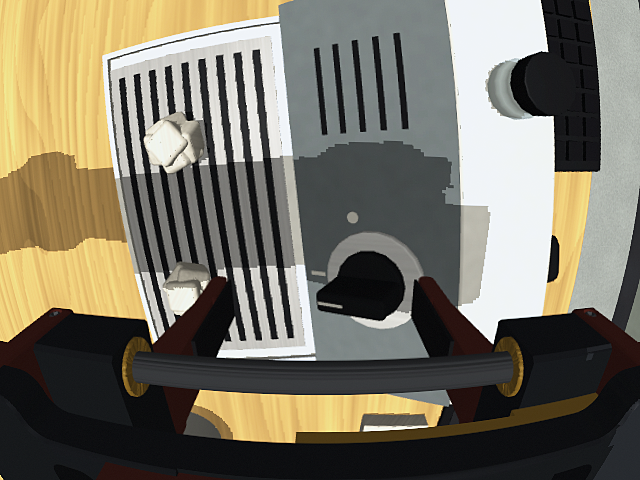

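```bash
cat >> h.py <<'E'
from scipy.spatial.transform import Rotation as Ro
def wray(w,s,uv):
    K=np.array(w['mtx']);d=np.array([(uv[0]-K[0,2])/K[0,0],(uv[1]-K[1,2])/K[1,1]]);th=np.hypot(*d)
    c=np.array([*(d/max(th,1e-9)*np.sin(th)),np.cos(th)])
    H=np.array(w['hand_eye']);R=Ro.from_euler('xyz',s['ee_rot']).as_matrix()
    return R@H[:3,3]+s['ee_pos'],R@H[:3,:3]@c
E
python3 - <<'E'
from h import *
np.set_printoptions(precision=4,suppress=True)
s=state();w=get_image('wrist');print(s['ee_pos'],s['ee_rot'])
for n in ['paper_a_mid','paper_a','switch_base','switch_grip','extractor','jar','bin']:
    print(n,[(np.round(d['point'],1),round(d['confidence'],2)) for d in place_of(w,n)][:3],[(np.round(d['box'],0),round(d['confidence'],2)) for d in look_for(w,n)][:3])
for n,u,z in [('ballL',(174,140),.11),('ballR',(187,290),.11),('corner FL',(105,57),.095),('back L deck',(276,20),.095),('front mid',(140,285),.095),('slot top',(121,80),.09),('slot bot',(158,300),.09),('slot9 top',(257,52),.09),('slot9bot',(291,340),.09)]:
    print(n,onz(wray(w,s,u),z))
E
```

```text
[ 0.625  -0.      0.2226] [-1.5708  0.     -1.5708]
paper_a_mid [(array([176. , 145.4]), 0.84)] [(array([143., 113., 202., 172.]), 0.62)]
paper_a [(array([182.4, 142.4]), 0.7), (array([196.4, 276.6]), 0.57)] [(array([163., 262., 210., 318.]), 0.81), (array([141., 114., 203., 172.]), 0.68)]
switch_base [(array([371.5, 279.4]), 0.97)] [(array([313., 232., 424., 330.]), 0.78)]
switch_grip [(array([353. , 301.9]), 0.66)] [(array([315., 251., 400., 318.]), 0.63), (array([145., 113., 203., 173.]), 0.28)]
extractor [(array([304.2, 184.5]), 0.94), (array([375.9, 279.5]), 0.35)] [(array([101.,   0., 556., 406.]), 0.65)]
jar [(array([508.5,  91. ]), 0.82)] [(array([488.,  50., 577., 120.]), 0.85), (array([362., 414., 431., 431.]), 0.45)]
bin [(array([188.5, 430.7]), 0.53), (array([302.9, 184.1]), 0.37)] []
ballL [0.5102 0.0769 0.11  ]
ballR [ 0.5099 -0.0473  0.11  ]
corner FL [0.4368 0.157  0.095 ]
back L deck [0.5886 0.17   0.095 ]
front mid [ 0.4559 -0.0509  0.095 ]
slot top [0.4513 0.1343 0.09  ]
slot bot [ 0.4699 -0.0678  0.09  ]
slot9 top [0.5731 0.145  0.09  ]
slot9bot [ 0.5955 -0.1052  0.09  ]
```

Request:
carry_out(
  motion=[
    {"translation": [-0.04, 0.025, 0], "claw": 1},
    {"translation": [-0.08, 0.05, 0], "claw": 1},
    {"translation": [-0.114, 0.076, 0], "claw": 1},
    {"translation": [-0.114, 0.076, -0.03], "claw": 1},
    {"translation": [-0.114, 0.076, -0.06], "claw": 1},
    {"translation": [-0.114, 0.076, -0.06], "claw": 1},
  ],
  squeeze=8,
)

```text
validation failed for argument at $.mo...
```

Run:
```python
from h import *
np.set_printoptions(precision=4,suppress=True)
s=state();w=get_image('wrist');save(w,'wrist1');print(s['ee_pos'],s['ee_rot'])
for n in ['paper_a_mid','bin']:
  for d in place_of(w,n): print(n,d,onz(wray(w,s,d['point']),.11))
```

```text
[ 0.625  -0.      0.2227] [-1.5707  0.     -1.5708]
paper_a_mid {'point': [173.8, 143.8], 'confidence': 0.94} [0.5099 0.074  0.11  ]
paper_a_mid {'point': [375.1, 278.3], 'confidence': 0.32} [ 0.6668 -0.0354  0.11  ]
```

View pics/wrist1.png

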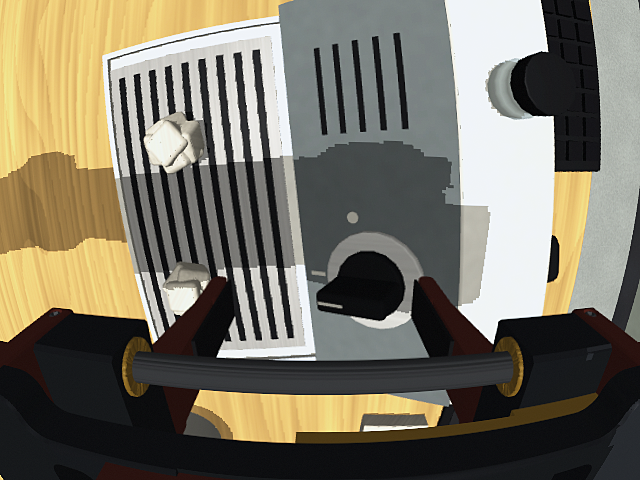

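Request:
carry_out(
  motion=[
    {"translation": [-0.04, 0.025, 0.0], "roll": 0.0, "claw": 1.0},
    {"translation": [-0.08, 0.05, 0.0], "roll": 0.0, "claw": 1.0},
    {"translation": [-0.114, 0.076, 0.0], "roll": 0.0, "claw": 1.0},
    {"translation": [-0.114, 0.076, -0.03], "roll": 0.0, "claw": 1.0},
    {"translation": [-0.114, 0.076, -0.06], "roll": 0.0, "claw": 1.0},
    {"translation": [-0.114, 0.076, -0.06], "roll": 0.0, "claw": 1.0},
  ],
  squeeze=8,
)

```text
t: 3.5
ee_pos: [0.5096, 0.0757, 0.1612]
ee_rot: [-1.574, -0.001, -1.571]
contact_force: [-0.4, 0.6, 0.3]
opening: 0.0877
```

Run:
```python
from h import *
np.set_printoptions(precision=4,suppress=True)
s=state();w=get_image('wrist');save(w,'wrist2');print(s['ee_pos'],s['ee_rot'])
for n in ['paper_a_mid','bin']:
  for d in place_of(w,n): print(n,d,onz(wray(w,s,d['point']),.11))
```

```text
[0.5096 0.0757 0.1612] [-1.5745 -0.0009 -1.5706]
paper_a_mid {'point': [324.2, 267.9], 'confidence': 0.63} [0.5099 0.0723 0.11  ]
```

View pics/wrist2.png

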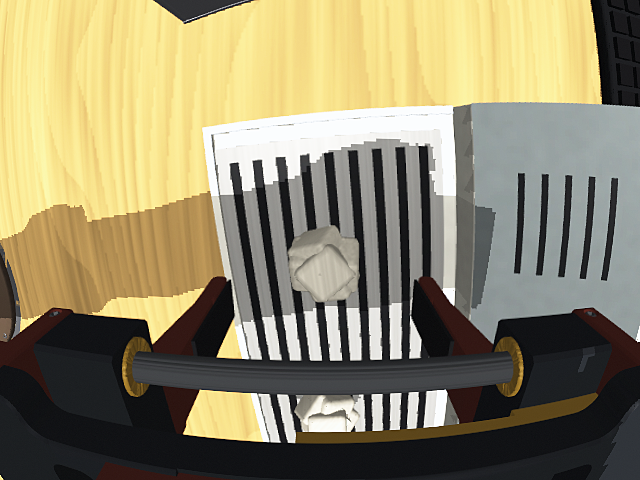

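Request:
carry_out(
  motion=[
    {"translation": [0.001, -0.002, 0.0], "roll": 0.0, "claw": 0.75},
    {"translation": [0.001, -0.002, -0.02], "roll": 0.0, "claw": 0.75},
    {"translation": [0.001, -0.002, -0.045], "roll": 0.0, "claw": 0.75},
    {"translation": [0.001, -0.002, -0.065], "roll": 0.0, "claw": 0.75},
    {"translation": [0.001, -0.002, -0.065], "roll": 0.0, "claw": 0.4},
    {"translation": [0.001, -0.002, -0.065], "roll": 0.0, "claw": 0.1},
    {"translation": [0.001, -0.002, -0.065], "roll": 0.0, "claw": 0.1},
    {"translation": [0.001, -0.002, -0.065], "roll": 0.0, "claw": 0.1},
    {"translation": [0.001, -0.002, -0.065], "roll": 0.0, "claw": 0.1},
    {"translation": [0.001, -0.002, -0.04], "roll": 0.0, "claw": 0.1},
    {"translation": [0.001, -0.002, 0.0], "roll": 0.0, "claw": 0.1},
    {"translation": [0.001, -0.002, 0.03], "roll": 0.0, "claw": 0.1},
  ],
  squeeze=8,
)

```text
t: 5.15
ee_pos: [0.5122, 0.0741, 0.1943]
ee_rot: [-1.57, 0.0, -1.571]
contact_force: [0.3, 0.3, -0.1]
opening: 0.0435
```

Run:
```python
from h import *
np.set_printoptions(precision=4,suppress=True)
s=state();w=get_image('wrist');save(w,'wrist3');print(s['t'],s['ee_pos'],s['opening'])
for d in place_of(w,'bin'): print(d,onz(wray(w,s,d['point']),.0))
for d in look_for(w,'bin'): print(d)
```

```text
5.15 [0.5122 0.0741 0.1943] 0.04351434244623369
{'point': [320.8, 370.3], 'confidence': 0.16} [ 0.5101 -0.1109  0.    ]
{'box': [152.1, 1.3, 292.7, 31.4], 'confidence': 0.94}
{'box': [272.3, 256.6, 370.8, 357.8], 'confidence': 0.38}
```

View pics/wrist3.png

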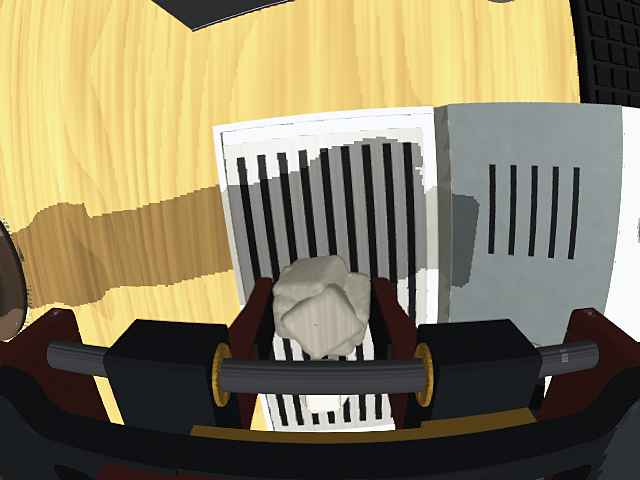

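Request:
carry_out(
  motion=[
    {"translation": [-0.02, 0.04, 0.02], "roll": 0.0, "claw": 0.1},
    {"translation": [-0.04, 0.08, 0.03], "roll": 0.0, "claw": 0.1},
    {"translation": [-0.06, 0.12, 0.03], "roll": 0.0, "claw": 0.1},
    {"translation": [-0.08, 0.16, 0.03], "roll": 0.0, "claw": 0.1},
    {"translation": [-0.083, 0.2, 0.03], "roll": 0.0, "claw": 0.1},
    {"translation": [-0.083, 0.22, 0.03], "roll": 0.0, "claw": 0.1},
    {"translation": [-0.083, 0.22, 0.03], "roll": 0.0, "claw": 0.1},
  ],
)

```text
t: 6.18
ee_pos: [0.4288, 0.2944, 0.2217]
ee_rot: [-1.572, -0.001, -1.569]
contact_force: [0.1, -0.3, -0.0]
opening: 0.044
```

Run:
```python
from h import *
np.set_printoptions(precision=4,suppress=True)
s=state();w=get_image('wrist');save(w,'wrist4');print(s['t'],s['ee_pos'],s['opening'])
for d in place_of(w,'bin'): print(d,onz(wray(w,s,d['point']),.0))
for d in look_for(w,'bin'): print(d)
```

```text
6.175 [0.4288 0.2944 0.2217] 0.04397298375142534
{'point': [327.1, 158.4], 'confidence': 0.8} [0.4328 0.3465 0.    ]
{'box': [218.0, 57.3, 436.5, 276.2], 'confidence': 0.87}
```

View pics/wrist4.png

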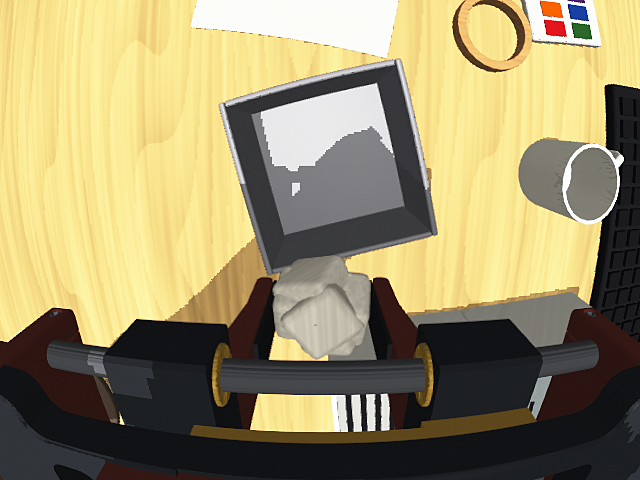

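Run:
```python
from h import *
np.set_printoptions(precision=4,suppress=True)
s=state();w=get_image('wrist')
P=[onz(wray(w,s,u),.11) for u in [(222,103),(398,60),(436,234),(272,272)]]
print(np.array(P),np.mean(P,0))
```

```text
[[0.3548 0.3947 0.11  ]
 [0.4848 0.4262 0.11  ]
 [0.5187 0.2934 0.11  ]
 [0.3888 0.2623 0.11  ]] [0.4367 0.3442 0.11  ]
```

Request:
carry_out(
  motion=[
    {"translation": [0.007, 0.03, 0.0], "roll": 0.0, "claw": 0.1},
    {"translation": [0.007, 0.05, 0.0], "roll": 0.0, "claw": 0.1},
    {"translation": [0.007, 0.05, -0.04], "roll": 0.0, "claw": 0.1},
    {"translation": [0.007, 0.05, -0.08], "roll": 0.0, "claw": 0.1},
    {"translation": [0.007, 0.05, -0.12], "roll": 0.0, "claw": 0.1},
    {"translation": [0.007, 0.05, -0.15], "roll": 0.0, "claw": 0.1},
    {"translation": [0.007, 0.05, -0.15], "roll": 0.0, "claw": 0.5},
    {"translation": [0.007, 0.05, -0.15], "roll": 0.0, "claw": 0.75},
    {"translation": [0.007, 0.05, -0.15], "roll": 0.0, "claw": 0.75},
    {"translation": [0.007, 0.05, -0.15], "roll": 0.0, "claw": 0.75},
    {"translation": [0.007, 0.05, -0.1], "roll": 0.0, "claw": 0.75},
    {"translation": [0.007, 0.05, -0.05], "roll": 0.0, "claw": 0.75},
    {"translation": [0.007, 0.05, 0.0], "roll": 0.0, "claw": 0.75},
    {"translation": [0.02, 0.0, 0.0], "roll": 0.0, "claw": 0.75},
  ],
)

```text
t: 8.12
ee_pos: [0.4496, 0.2986, 0.2276]
ee_rot: [-1.564, 0.007, -1.564]
contact_force: [1.1, -1.3, -0.7]
opening: 0.0661
```

Run:
```python
from h import *
s=state();w=get_image('wrist');save(w,'wrist5');print(s['t'],s['ee_pos'],s['opening'])
```

```text
8.125 [0.44959685 0.29861467 0.22758729] 0.06608311746249715
```

View pics/wrist5.png

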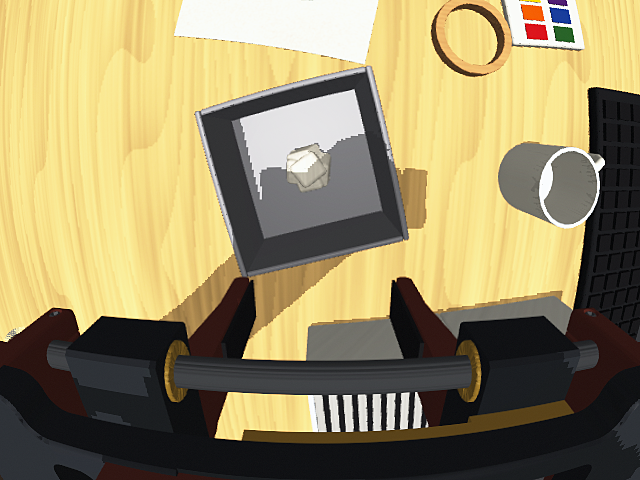

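Request:
carry_out(
  motion=[
    {"translation": [0.01, -0.05, 0.0], "roll": 0.0, "claw": 0.65},
    {"translation": [0.02, -0.1, 0.0], "roll": 0.0, "claw": 0.65},
    {"translation": [0.03, -0.15, 0.0], "roll": 0.0, "claw": 0.65},
    {"translation": [0.04, -0.2, 0.0], "roll": 0.0, "claw": 0.65},
    {"translation": [0.05, -0.25, 0.0], "roll": 0.0, "claw": 0.65},
    {"translation": [0.061, -0.3, 0.0], "roll": 0.0, "claw": 0.65},
    {"translation": [0.061, -0.342, 0.0], "roll": 0.0, "claw": 0.65},
    {"translation": [0.061, -0.342, -0.03], "roll": 0.0, "claw": 0.65},
    {"translation": [0.061, -0.342, -0.06], "roll": 0.0, "claw": 0.65},
    {"translation": [0.061, -0.342, -0.06], "roll": 0.0, "claw": 0.65},
  ],
)

```text
t: 9.43
ee_pos: [0.5085, -0.0481, 0.1613]
ee_rot: [-1.575, 0.0, -1.571]
contact_force: [0.2, -0.3, 0.5]
opening: 0.0569
```

Run:
```python
from h import *
np.set_printoptions(precision=4,suppress=True)
s=state();w=get_image('wrist');save(w,'wrist6');print(s['t'],s['ee_pos'],s['opening'])
for d in place_of(w,'paper_b_mid'): print(d,onz(wray(w,s,d['point']),.11))
```

```text
9.425 [ 0.5085 -0.0481  0.1613] 0.056931600159920825
{'point': [327.5, 258.3], 'confidence': 0.63} [ 0.5108 -0.0453  0.11  ]
```

View pics/wrist6.png

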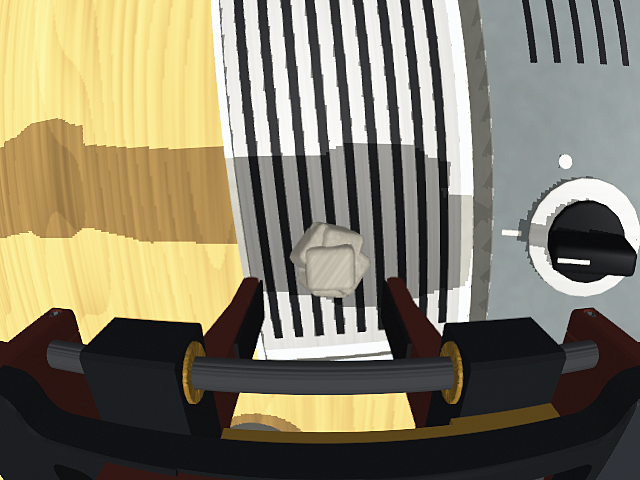

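Request:
carry_out(
  motion=[
    {"translation": [0.002, 0.001, 0.0], "roll": 0.0, "claw": 0.65},
    {"translation": [0.002, 0.001, -0.025], "roll": 0.0, "claw": 0.65},
    {"translation": [0.002, 0.001, -0.045], "roll": 0.0, "claw": 0.65},
    {"translation": [0.002, 0.001, -0.066], "roll": 0.0, "claw": 0.65},
    {"translation": [0.002, 0.001, -0.066], "roll": 0.0, "claw": 0.65},
    {"translation": [0.002, 0.001, -0.066], "roll": 0.0, "claw": 0.1},
    {"translation": [0.002, 0.001, -0.066], "roll": 0.0, "claw": 0.1},
    {"translation": [0.002, 0.001, -0.066], "roll": 0.0, "claw": 0.1},
    {"translation": [0.002, 0.001, -0.066], "roll": 0.0, "claw": 0.1},
    {"translation": [0.002, 0.001, -0.04], "roll": 0.0, "claw": 0.1},
    {"translation": [0.002, 0.001, 0.0], "roll": 0.0, "claw": 0.1},
    {"translation": [0.002, 0.001, 0.06], "roll": 0.0, "claw": 0.1},
    {"translation": [0.002, 0.001, 0.06], "roll": 0.0, "claw": 0.1},
  ],
)

```text
t: 11.15
ee_pos: [0.5146, -0.0472, 0.2272]
ee_rot: [-1.562, -0.0, -1.571]
contact_force: [0.8, 0.7, -0.9]
opening: 0.0519
```

Run:
```python
from h import *
s=state();w=get_image('wrist');save(w,'wrist7');print(s['t'],s['ee_pos'],s['opening'])
```

```text
11.15 [ 0.51455653 -0.04715032  0.22715326] 0.05189158755333748
```

View pics/wrist7.png

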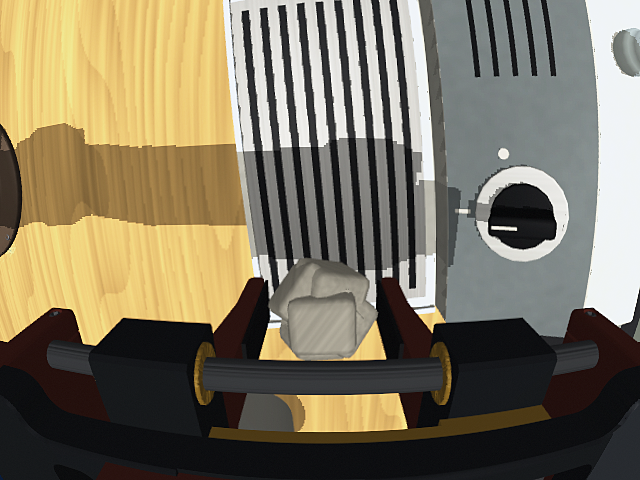

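Request:
carry_out(
  motion=[
    {"translation": [-0.015, 0.05, 0.0], "roll": 0.0, "claw": 0.1},
    {"translation": [-0.025, 0.1, 0.0], "roll": 0.0, "claw": 0.1},
    {"translation": [-0.035, 0.15, 0.0], "roll": 0.0, "claw": 0.1},
    {"translation": [-0.045, 0.2, 0.0], "roll": 0.0, "claw": 0.1},
    {"translation": [-0.055, 0.25, 0.0], "roll": 0.0, "claw": 0.1},
    {"translation": [-0.065, 0.3, 0.0], "roll": 0.0, "claw": 0.1},
    {"translation": [-0.076, 0.35, 0.0], "roll": 0.0, "claw": 0.1},
    {"translation": [-0.076, 0.392, 0.0], "roll": 0.0, "claw": 0.1},
    {"translation": [-0.076, 0.392, 0.0], "roll": 0.0, "claw": 0.1},
    {"translation": [-0.076, 0.392, -0.05], "roll": 0.0, "claw": 0.1},
    {"translation": [-0.076, 0.392, -0.1], "roll": 0.0, "claw": 0.1},
    {"translation": [-0.076, 0.392, -0.14], "roll": 0.0, "claw": 0.1},
    {"translation": [-0.076, 0.392, -0.14], "roll": 0.0, "claw": 0.8},
    {"translation": [-0.076, 0.392, -0.14], "roll": 0.0, "claw": 0.8},
    {"translation": [-0.076, 0.392, -0.14], "roll": 0.0, "claw": 0.8},
    {"translation": [-0.076, 0.392, -0.09], "roll": 0.0, "claw": 0.8},
    {"translation": [-0.076, 0.392, -0.04], "roll": 0.0, "claw": 0.8},
    {"translation": [-0.076, 0.392, 0.0], "roll": 0.0, "claw": 0.8},
    {"translation": [-0.06, 0.34, 0.0], "roll": 0.0, "claw": 0.5},
    {"translation": [-0.06, 0.34, 0.0], "roll": 0.0, "claw": 0.5},
  ],
)

```text
t: 13.7
ee_pos: [0.4542, 0.2891, 0.2248]
ee_rot: [-1.567, -0.0, -1.577]
contact_force: [-0.0, 0.8, -0.1]
opening: 0.0539
```

Run:
```python
from h import *
s=state();w=get_image('wrist');save(w,'wrist8');print(s['t'],s['ee_pos'],s['opening'])
```

```text
13.7 [0.45424592 0.28912198 0.22480653] 0.05390261166888452
```

View pics/wrist8.png

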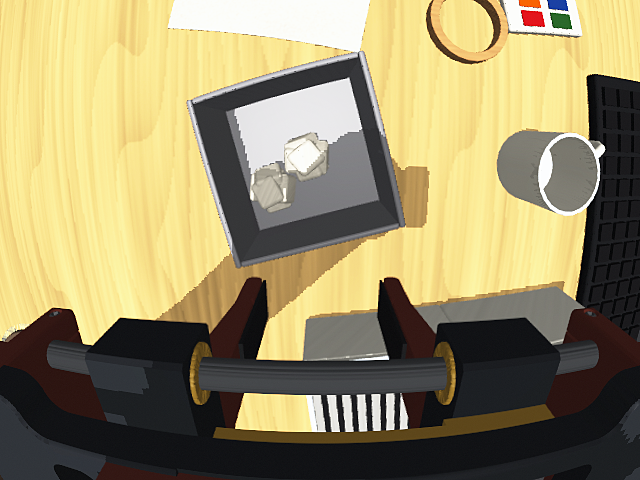

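Request:
carry_out(
  motion=[
    {"translation": [0.02, -0.05, 0.0], "roll": 0.0, "claw": 0.2},
    {"translation": [0.04, -0.1, 0.0], "roll": 0.03, "claw": 0.0},
    {"translation": [0.06, -0.15, 0.0], "roll": 0.06, "claw": 0.0},
    {"translation": [0.09, -0.2, 0.0], "roll": 0.09, "claw": 0.0},
    {"translation": [0.12, -0.25, 0.0], "roll": 0.09, "claw": 0.0},
    {"translation": [0.145, -0.3, 0.0], "roll": 0.09, "claw": 0.0},
    {"translation": [0.165, -0.355, 0.0], "roll": 0.09, "claw": 0.0},
    {"translation": [0.165, -0.355, 0.0], "roll": 0.09, "claw": 0.0},
    {"translation": [0.165, -0.355, 0.0], "roll": 0.09, "claw": 0.0},
  ],
  squeeze=20,
)

```text
t: 14.88
ee_pos: [0.6171, -0.0605, 0.2228]
ee_rot: [-1.571, 0.001, -1.48]
contact_force: [-0.0, 1.0, -1.3]
opening: 0.0004
```

Run:
```python
from h import *
np.set_printoptions(precision=4,suppress=True)
s=state();w=get_image('wrist');save(w,'wrist9');print(s['t'],s['ee_pos'],s['ee_rot'],s['opening'])
for d in place_of(w,'switch_base'): print(d,onz(wray(w,s,d['point']),.149))
for d in place_of(w,'switch_grip'): print(d,onz(wray(w,s,d['point']),.149+.032))
p=get_image('side');c=p['pixels'][130:330,200:460];cv2.imwrite('pics/side9.png',cv2.resize(c,None,fx=3,fy=3)[:,:,::-1])
p=get_image('scene');c=p['pixels'][130:330,220:480];cv2.imwrite('pics/scene9.png',cv2.resize(c,None,fx=3,fy=3)[:,:,::-1])
```

```text
14.875 [ 0.6171 -0.0605  0.2228] [-1.5705  0.0012 -1.4799] 0.0003795998055467543
{'point': [397.5, 199.2], 'confidence': 0.71} [ 0.6621 -0.0205  0.149 ]
{'point': [371.9, 208.4], 'confidence': 0.67} [ 0.641  -0.0224  0.181 ]
```

View pics/wrist9.png

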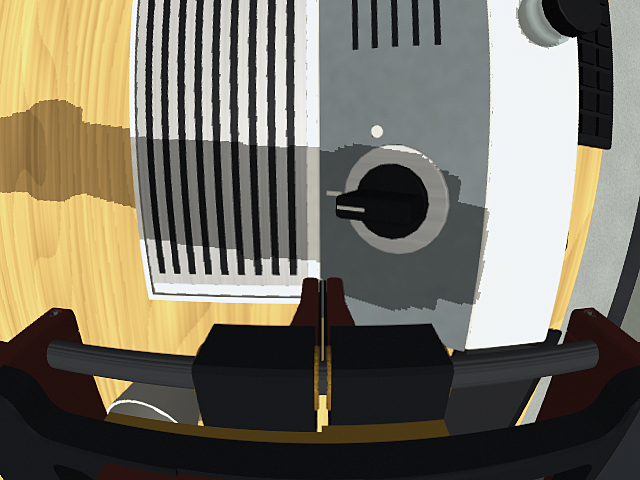

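View pics/side9.png

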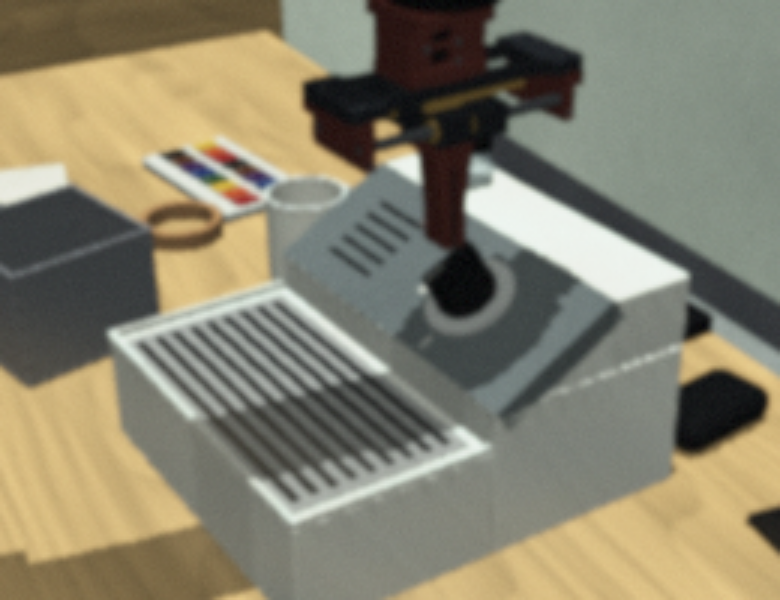

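View pics/scene9.png

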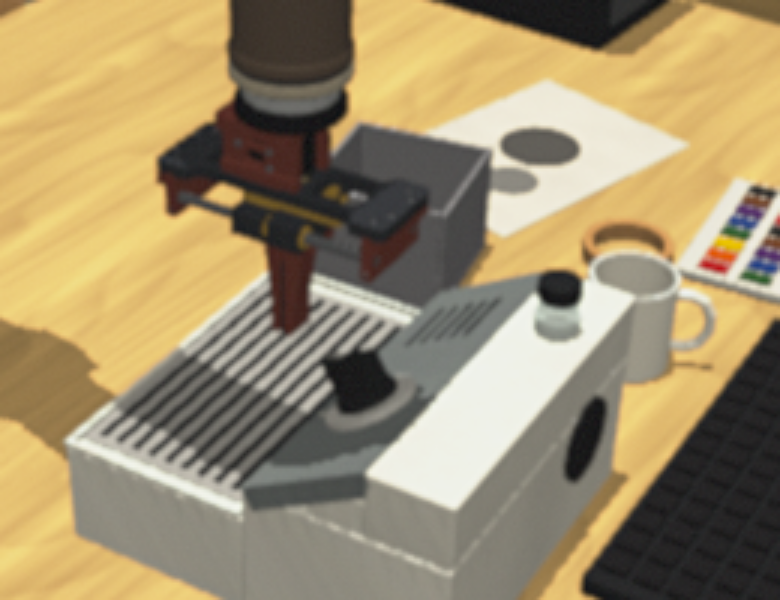

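Run:
```python
from h import *
np.set_printoptions(precision=4,suppress=True)
s=state();w=get_image('wrist')
for u in [(336,206),(337,218),(365,207)]: print(u,onz(wray(w,s,u),.1756))
for u in [(303,282),(343,282),(323,279)]: print(u,onz(wray(w,s,u),s['ee_pos'][2]))
p=w['pixels'][120:320,250:450];cv2.imwrite('pics/w9z.png',cv2.resize(p,None,fx=3,fy=3)[:,:,::-1])
```

```text
(336, 206) [ 0.6208 -0.0239  0.1756]
(337, 218) [ 0.6221 -0.0309  0.1756]
(365, 207) [ 0.6376 -0.0228  0.1756]
(303, 282) [ 0.6064 -0.0526  0.223 ]
(343, 282) [ 0.6252 -0.0509  0.223 ]
(323, 279) [ 0.6157 -0.0502  0.223 ]
```

View pics/w9z.png

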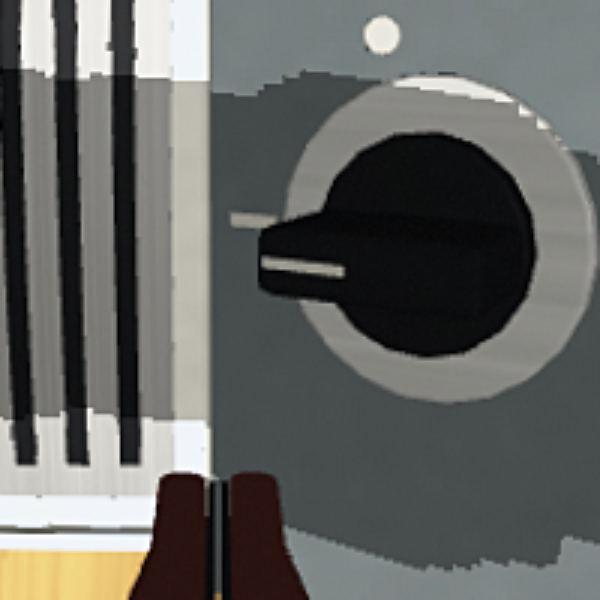

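Request:
carry_out(
  motion=[
    {"translation": [0.003, 0.0, -0.02], "roll": 0.0, "claw": 0.0},
    {"translation": [0.003, 0.0, -0.045], "roll": 0.0, "claw": 0.0},
    {"translation": [0.003, 0.0, -0.068], "roll": 0.0, "claw": 0.0},
    {"translation": [0.003, 0.0, -0.068], "roll": 0.0, "claw": 0.0},
    {"translation": [0.002, 0.012, -0.068], "roll": 0.0, "claw": 0.0},
    {"translation": [0.002, 0.016, -0.068], "roll": 0.0, "claw": 0.0},
    {"translation": [0.002, 0.016, -0.068], "roll": 0.0, "claw": 0.0},
  ],
)

```text
t: 16.05
ee_pos: [0.6194, -0.045, 0.1556]
ee_rot: [-1.569, 0.0, -1.479]
contact_force: [0.3, -0.2, 0.5]
opening: 0.0004
```

Run:
```python
from h import *
np.set_printoptions(precision=4,suppress=True)
s=state();w=get_image('wrist');print(s['ee_pos'],s['contact_force'])
p=w['pixels'][120:320,250:450];cv2.imwrite('pics/w10z.png',cv2.resize(p,None,fx=3,fy=3)[:,:,::-1])
```

```text
[ 0.6194 -0.045   0.1556] [ 0.3432 -0.2209  0.4782]
```

View pics/w10z.png

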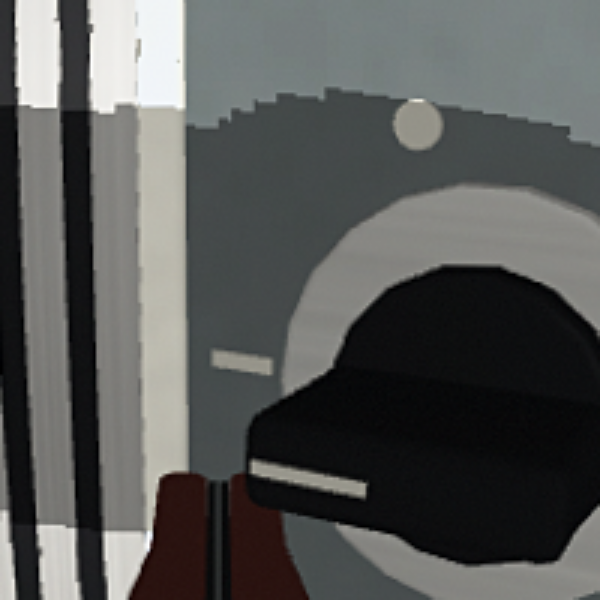

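Request:
carry_out(
  motion=[
    {"translation": [0.0, 0.004, 0.0], "roll": 0.0, "claw": 0.0},
    {"translation": [-0.001, 0.008, 0.0], "roll": 0.0, "claw": 0.0},
    {"translation": [-0.001, 0.012, 0.0], "roll": 0.0, "claw": 0.0},
    {"translation": [-0.001, 0.012, 0.0], "roll": 0.0, "claw": 0.0},
  ],
)

```text
t: 16.6
ee_pos: [0.6175, -0.0369, 0.1544]
ee_rot: [-1.572, -0.003, -1.483]
contact_force: [-0.9, -8.3, 0.2]
opening: 0.0005
```

Run:
```python
from h import *
np.set_printoptions(precision=4,suppress=True)
s=state();w=get_image('wrist');print(s['ee_pos'],s['contact_force'])
p=w['pixels'][120:320,250:450];cv2.imwrite('pics/w11z.png',cv2.resize(p,None,fx=3,fy=3)[:,:,::-1])
```

```text
[ 0.6175 -0.0369  0.1544] [-0.8563 -8.2905  0.2088]
```

View pics/w11z.png

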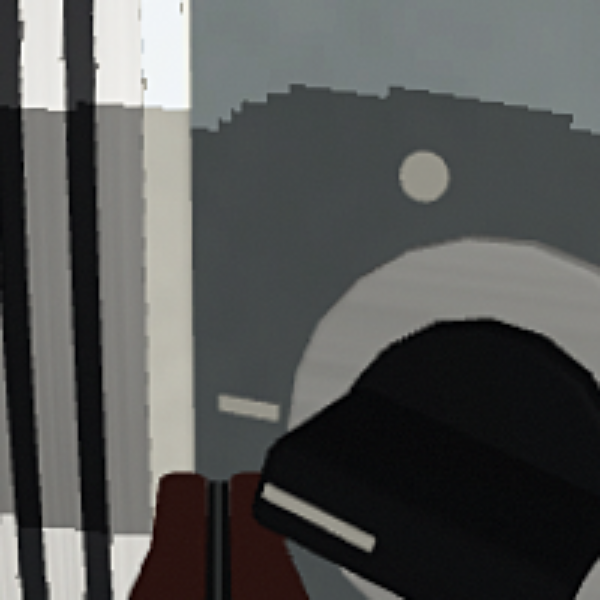

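Request:
carry_out(
  motion=[
    {"translation": [0.002, 0.004, 0.0], "roll": 0.0, "claw": 0.0},
    {"translation": [0.003, 0.008, 0.0], "roll": 0.0, "claw": 0.0},
    {"translation": [0.003, 0.011, 0.0], "roll": 0.0, "claw": 0.0},
    {"translation": [0.003, 0.011, 0.0], "roll": 0.0, "claw": 0.0},
  ],
)

```text
t: 17.15
ee_pos: [0.6211, -0.0222, 0.1547]
ee_rot: [-1.57, 0.001, -1.48]
contact_force: [-0.1, -1.2, 1.2]
opening: 0.0006
```

Run:
```python
from h import *
np.set_printoptions(precision=4,suppress=True)
s=state();w=get_image('wrist');print(s['ee_pos'],s['contact_force'])
p=w['pixels'][120:320,250:450];cv2.imwrite('pics/w12z.png',cv2.resize(p,None,fx=3,fy=3)[:,:,::-1])
```

```text
[ 0.6211 -0.0222  0.1547] [-0.1404 -1.1529  1.1645]
```

View pics/w12z.png

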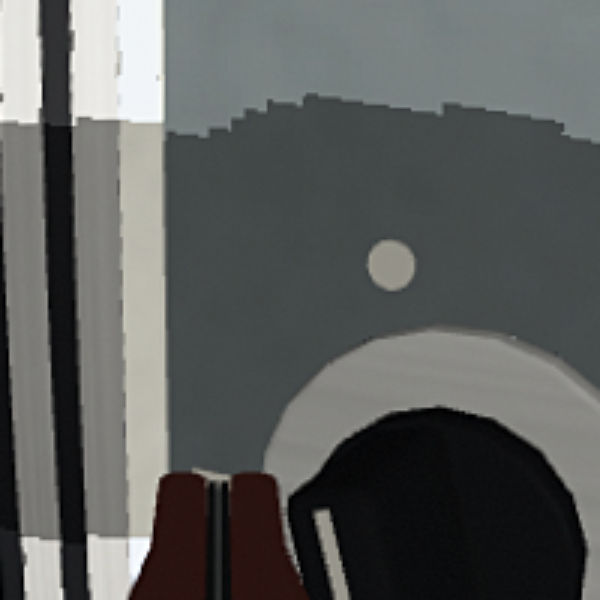

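Request:
carry_out(
  motion=[
    {"translation": [-0.008, -0.005, 0.0], "roll": 0.0, "claw": 0.0},
    {"translation": [-0.02, -0.01, 0.01], "roll": 0.0, "claw": 0.0},
    {"translation": [-0.03, -0.02, 0.04], "roll": 0.0, "claw": 0.0},
    {"translation": [-0.04, -0.03, 0.08], "roll": 0.0, "claw": 0.0},
    {"translation": [-0.05, -0.03, 0.12], "roll": 0.0, "claw": 0.0},
    {"translation": [-0.06, -0.03, 0.15], "roll": 0.0, "claw": 0.0},
    {"translation": [-0.06, -0.03, 0.15], "roll": 0.0, "claw": 0.0},
    {"translation": [-0.06, -0.03, 0.15], "roll": 0.0, "claw": 0.0},
  ],
)

```text
t: 18.2
ee_pos: [0.5604, -0.0533, 0.3042]
ee_rot: [-1.571, -0.0, -1.481]
contact_force: [-0.1, -0.3, -0.2]
opening: 0.0004
```

Run:
```python
from h import *
s=state();w=get_image('wrist');save(w,'wrist13');print(s['t'],s['ee_pos'],s['contact_force'])
p=get_image('scene');save(p,'scene13')
p=get_image('side');save(p,'side13')
```

```text
18.2 [ 0.56044714 -0.05325528  0.30420628] [-0.14622564 -0.27439526 -0.20881861]
```

View pics/wrist13.png

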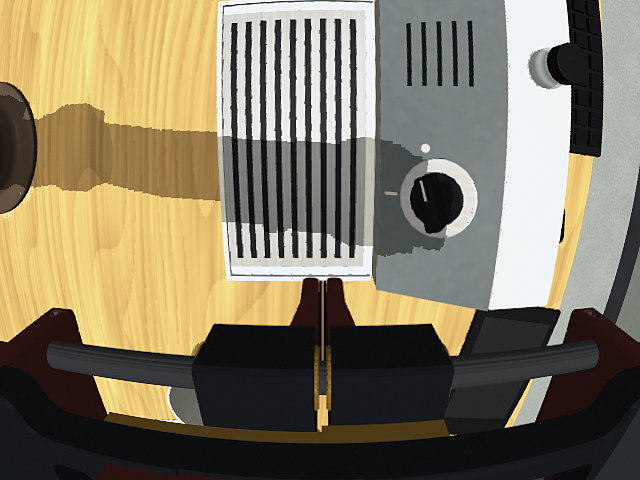

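View pics/scene13.png

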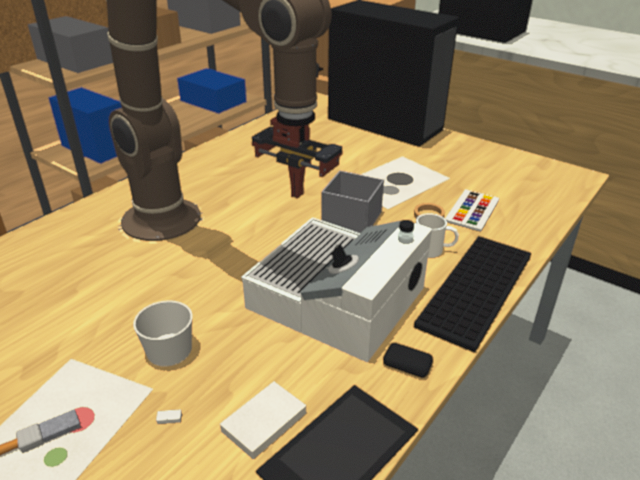

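The deck is clear, and the knob's pointer is at (422,190), aimed at the On dot at (425,148). The bystanders look unmoved and the arm is touching nothing.

```bash
python3 -c "
from h import *
print(close_job())"
```

```text
the job is handed in; nothing more can be done
None
```

Both paper balls are in the bin, the extractor is switched to On, and the job was handed in at about 18 s of the 72 s allowed.

- **Paper balls:** I gripped each ball, carried it over, lowered it into the bin and released it. A wrist picture showed both lying on the bin floor, before I touched the knob.
- **Knob:** I pushed the pointer end of the bar with closed fingers, at about 8 N, until it clicked over by itself. Then I backed away.
- **Last checks:** After backing away, the wrist picture showed the deck empty and the pointer still at the On dot. In the scene picture the bystanders I could compare looked unmoved, and the contact force was near zero. I checked this by eye and measured none of the bystanders' positions.
- **What went wrong:** My first move call was refused because of its format, and nothing moved. No other check failed or disagreed.

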